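# Sort filled tubs into the packing trays by shape

## Task

Three filled white tubs, two round and one square, stand in the middle of the packing bench, and the open-fronted cardboard tray on each side already holds one tub at its back that shows which shape belongs there. Slide each of the three tubs along the bench, never lifting or tipping it, into the tray with the tub of its own shape, until it is wholly inside the open front and standing still; the tubs already in the trays stay in their trays. Leave the amber jar and the white bottle beyond them where they stand.

Things in the scene. Friction and masses are not known exactly. Their poses are not given: they have to be found in the camera images.
- round_tub_a: a round tub to sort: filled, lidded plain white plastic tub, a straight-sided upright cylinder 76 mm in diameter and 55 mm high, 0.15 to 0.31 kg, loose, slides without tipping when pushed low; origin at the centre of its underside, z up; in the middle of the bench at the start
- round_tub_b: another round tub to sort, the same as round_tub_a
- square_tub: the square tub to sort: filled, lidded plain white plastic tub, a straight-sided square block 70 x 70 mm and 55 mm high, 0.15 to 0.31 kg, loose, slides without tipping when pushed low; origin at the centre of its underside, x and y along its sides, z up; in the middle of the bench at the start
- round_sample: the round tub that already stands at the back of one tray (left or right differs from run to run) and marks that tray as the one for round tubs; same size as round_tub_a. It may be nudged but must stay in its tray
- square_sample: the square tub that already stands at the back of the other tray and marks it as the one for square tubs; same size as square_tub. It may be nudged but must stay in its tray
- tray_left: left tray (+y), open towards -y: cardboard tray fixed to the bench, 210 mm deep, 312 wide, walls 6 mm thick, 60 high on three sides; fourth side fully open, floor level with the bench, no lip. Origin at its floor's centre; x points from the open side (x = -105 mm) to the back wall (inner face +99), y across (inner faces +-150), z up. One tub stands at its back
- tray_right: the tray on the robot's right (-y), its open side facing left (+y); the same as tray_left, turned round: local x points from its open side to its back wall
- glass_jar: bystander: amber glass jar with steel lid, 60 mm in diameter, 95 mm high, beyond the tubs; origin at the centre of its underside
- spray_bottle: bystander: white bottle with black cap, 64 mm in diameter, 170 mm high, beyond the tubs to the left; origin at the centre of its underside
Things that resemble listed ones, but are neither listed nor needed, are in the scene too. Leave any red look-alike of the square_sample alone.

How it is judged:
At the end, for the whole second after the job is handed in: both round tubs share a tray with the round sample, the square tub with the square sample: every tub centre at least 34 mm inside the open front, between the walls; all upright within 0.1 rad and still (under 0.02 m/s), the sorted ones flat on the bench within 8 mm (((x of round_tub_a in the frame of tray_left between -0.071 and 0.1 m and y of round_tub_a in the frame of tray_left between -0.15 and 0.15 m and x of round_tub_b in the frame of tray_left between -0.071 and 0.1 m and y of round_tub_b in the frame of tray_left between -0.15 and 0.15 m and x of round_sample in the frame of tray_left between -0.071 and 0.1 m and y of round_sample in the frame of tray_left between -0.15 and 0.15 m) or (x of round_tub_a in the frame of tray_right between -0.071 and 0.1 m and y of round_tub_a in the frame of tray_right between -0.15 and 0.15 m and x of round_tub_b in the frame of tray_right between -0.071 and 0.1 m and y of round_tub_b in the frame of tray_right between -0.15 and 0.15 m and x of round_sample in the frame of tray_right between -0.071 and 0.1 m and y of round_sample in the frame of tray_right between -0.15 and 0.15 m)) and ((x of square_tub in the frame of tray_left between -0.071 and 0.1 m and y of square_tub in the frame of tray_left between -0.15 and 0.15 m and x of square_sample in the frame of tray_left between -0.071 and 0.1 m and y of square_sample in the frame of tray_left between -0.15 and 0.15 m) or (x of square_tub in the frame of tray_right between -0.071 and 0.1 m and y of square_tub in the frame of tray_right between -0.15 and 0.15 m and x of square_sample in the frame of tray_right between -0.071 and 0.1 m and y of square_sample in the frame of tray_right between -0.15 and 0.15 m)) and linear speed of each of round_tub_a, round_tub_b, square_tub, round_sample, square_sample below 0.02 m/s and height (world z) of each of round_tub_a, round_tub_b, square_tub below 0.008 m and angle between each of round_tub_a, round_tub_b, square_tub, round_sample, square_sample's own z axis and vertical below 0.1 rad); the robot touches nothing.
It fails at once if a tub to sort is lifted more than 20 mm off the bench (height (world z) of any of round_tub_a, round_tub_b, square_tub above 0.02 m).
It fails at once if a tub tips by more than 0.5 rad (angle between any of round_tub_a, round_tub_b, square_tub, round_sample, square_sample's own z axis and vertical above 0.5 rad).
It fails at once if the amber jar or the white bottle is moved more than 30 mm (distance of any of glass_jar, spray_bottle from where it was at the start of the episode above 0.03 m).
It also fails if it takes over 64 s, if anything falls off the work surface, if the arm or the gripper's body presses on something with over 40 N, if the wrist force passes 120 N, or if a joint passes its speed limit or range.

## Robot

A 6-joint arm with a two-finger parallel gripper is mounted at the origin on the work surface. World frame = base frame: x ahead of the robot, y to its left, z up, the work surface at z = 0. Lengths are in m, angles in rad, forces in N, time in s.
With the tool pointing down it reaches from about 0.35 to 0.975 m from the base axis. Payload 4.9 kg.
Tool frame: the origin (TCP) lies on the centre line of the jaws, within the pads' length; the fingertips stand 19 mm ahead of it and the grasp point (between the pads) is the TCP; z points along the fingers, y is the line along which they close (so a half turn about z gives the same grasp; the last joint's range is limited). The gripper opens to 85 mm and grips with 20 to 120 N. Pads are 22 mm wide; open, the fingers measure 114 mm over their backs; the gripper's body (76 mm by 85 mm) begins 54 mm behind the grasp point. The pads swing forward as they close: fully open they stand 13 mm farther back than shut.
Start: joints at [1.025, 0.053, 1.613, -0, 1.476, -0.119], TCP at [0.259, 0.569, 0.229] pointing down, gripper open.
Joint ranges: [-3.01, 3.01], [-1.01, 2.22], [0.06, 2.58], [-1.02, 4.17], [0.09, 2.62], [-3.14, 3.14]. Speed limits (rad/s): [2.57, 2.57, 3.14, 3.14, 3.14, 3.14].

## Interface

Orientations are given as a unit quaternion [w, x, y, z].
In Python, from plant import state, grab_frame, ticket, spotter gives the robot as it stands.
- The arm moves only by the tool apply_moves, never from a script. Its argument "series" is a list of rows, each an object of numbers: "jaw": the closure, from 0 (fully open) to 1 (shut); "dx", "dy", "dz": the shift along the tool's x, y, z in mm; "turn": the turn about the tool's z in rad. A call has 1 to 5 rows; each row is the pose to reach, as a shift and turn from the pose commanded when the call began, along the tool's axes at that moment; what a row does not reach only later rows make up. A row lasts 1/12 s, in which the tool goes at most 41.7 mm and 7.16 degrees, less where a joint would pass 70% of its speed; a pose out of reach is approached as far as the arm can. A call with a gripper value outside its range is refused whole. The fingers move at their own pace and stop on an object; the grip force is fixed at half the most. Time passes only in rows, so rows that repeat a pose let the fingers close. It gives the time, the measured TCP pose, the force, the opening and the grip force at its end, in the units of the state.
- state(): the state, without advancing time (a new reading comes with each control period).
- grab_frame(name): name is "scene" or "side" or "wrist"; returns a dict with "pixels" (420x560x3 uint8, red, green, blue), "mtx" (3x3 intrinsics, pixels), "camera_from_world" (4x4, takes a point from world to camera coordinates). Camera axes: x right, y down, z forward; pixel columns grow to the right and rows downward; lengths in m; the calibration is good to about 2 mm. A picture is of the moment at which its call begins. There is no depth.
- ticket.job_done(): hands the job in; it is judged then, once.
Trained networks look in a picture, given as the dict that the camera call returned (one of the last four; its "shot" number tells which), for a name from the list of things; names that differ only in an ending like _2 or _b are one class to them, and where a whole thing is asked for, a point or a joint stands for the part that bears it (a point fixed in the world has none). Each returns a list of dicts, best first, with "conf" (0 to 1); they miss things now and then, are a little off and sometimes report something else, mostly with a low value. They report only what shows in the picture. A call takes as long as a camera call. They do not tell look-alikes from the thing itself.
- spotter.outline_of(picture, target): "region" (420x560 bool, what is visible of it) and "extent" ([left, top, right, bottom] in pixels, round what is visible of it).
The state is a dict: "time": time; "joint_pos": joint angles; "joint_vel": joint speeds; "joint_efforts": joint torques, N m; "tool_pos": TCP position; "tool_rot": TCP orientation; "contact_force": force on the tool from outside, world axes, zero at the start; "ft_torque": the same for the moment, N m; "gripper_width": opening from 0.0 (shut) to 1.0 (fully open); "grasp_force": force on a finger pad.
Only numpy, scipy, OpenCV 4.12 (cv2) and the standard library are available. Lean on these libraries where they do the work, as an engineer would, in place of code of your own. Each camera call takes 0.05 s, during which the arm holds its last target. There are 200 camera calls.

## Working session

There is one attempt and no reset: what is moved stays moved. The work goes in short steps, Python scripts to look and compute and a tool call to move; the robot and the scene stay as the last step left them, time stands still between calls to the robot, and variables do not carry over. Pictures are saved under pics/ and viewed, at most 10 in all, crops included, and the job is handed in when it is done.

Besides the shell and the picture viewer there is one more tool, called after "Request:" as name(argument=value, ...), one argument or row to a line, values as JSON. apply_moves: Moves the arm, as the interface text tells. Its arguments: {"type":"object","properties":{"series":{"type":"array","items":{"type":"object","properties":{"jaw":{"type":"number"},"dx":{"type":"number"},"dy":{"type":"number"},"dz":{"type":"number"},"turn":{"type":"number"}}}}},"required":["series"]}

```bash
mkdir -p pics; cat > h.py <<'E'
import numpy as np, cv2
from plant import state, grab_frame, ticket, spotter
def ray(f,u,v,z):
    K=np.array(f["mtx"]);T=np.array(f["camera_from_world"]);R=T[:3,:3];t=T[:3,3]
    c=-R.T@t; d=R.T@np.linalg.inv(K)@np.array([u,v,1.]); return (c+d*(z-c[2])/d[2])[:2]
def proj(f,p):
    T=np.array(f["camera_from_world"]);q=T[:3,:3]@np.array(p)+T[:3,3];q=np.array(f["mtx"])@q;return q[:2]/q[2]
def top(f,mask,z=0.055):
    m=mask.astype(np.uint8); c,_=cv2.findContours(m,cv2.RETR_EXTERNAL,cv2.CHAIN_APPROX_NONE)
    c=max(c,key=cv2.contourArea)[:,0,:]; return np.array([ray(f,u,v,z) for u,v in c])
def save(f,n): cv2.imwrite("pics/"+n+".png",cv2.cvtColor(f["pixels"],cv2.COLOR_RGB2BGR))
E
python3 - <<'E'
from h import *
s=state();print(s["tool_pos"],s["tool_rot"],s["time"])
for n in("scene","side"):
    f=grab_frame(n);save(f,n+"0")
    T=np.array(f["camera_from_world"]);print(n,-T[:3,:3].T@T[:3,3])
    for t in("round_tub_a","square_tub","round_sample","square_sample","tray_left","tray_right","glass_jar","spray_bottle"):
        for o in spotter.outline_of(f,t):
            l,a,r,b=o["extent"]; print(t,round(o["conf"],2),[round(x) for x in o["extent"]],"ctr@z.055",ray(f,(l+r)/2,(a+b)/2,.03).round(3))
E
```

```text
[0.25841002 0.56838753 0.22788077] [-3.27624944e-04  2.11796949e-01  9.77313173e-01 -9.52829804e-04] 0.0
scene [ 0.91874243 -0.24402156  0.70595198]
round_tub_a 0.95 [267, 251, 304, 298] ctr@z.055 [ 0.674 -0.066]
round_tub_a 0.79 [291, 186, 328, 225] ctr@z.055 [0.572 0.069]
square_tub 0.94 [207, 171, 248, 214] ctr@z.055 [ 0.441 -0.058]
round_sample 0.94 [98, 260, 152, 310] ctr@z.055 [ 0.517 -0.328]
round_sample 0.24 [73, 211, 252, 418] ctr@z.055 [ 0.61  -0.294]
square_sample 0.8 [366, 125, 403, 165] ctr@z.055 [0.534 0.324]
square_sample 0.77 [305, 81, 336, 115] ctr@z.055 [0.312 0.303]
square_sample 0.24 [98, 260, 148, 308] ctr@z.055 [ 0.514 -0.33 ]
tray_left 0.88 [300, 97, 465, 235] ctr@z.055 [0.58  0.275]
glass_jar 0.81 [316, 295, 355, 344] ctr@z.055 [ 0.797 -0.043]
spray_bottle 0.91 [376, 221, 423, 286] ctr@z.055 [0.767 0.146]
spray_bottle 0.63 [265, 250, 304, 297] ctr@z.055 [ 0.672 -0.066]
side [0.32902631 0.55618284 0.70839754]
round_tub_a 0.89 [230, 175, 265, 209] ctr@z.055 [ 0.664 -0.061]
round_tub_a 0.64 [243, 222, 282, 262] ctr@z.055 [0.565 0.073]
square_tub 0.72 [316, 195, 353, 240] ctr@z.055 [ 0.437 -0.057]
round_sample 0.69 [323, 131, 347, 165] ctr@z.055 [ 0.508 -0.313]
square_sample 0.88 [194, 324, 251, 384] ctr@z.055 [0.532 0.332]
square_sample 0.83 [322, 354, 386, 419] ctr@z.055 [0.299 0.3  ]
tray_left 0.63 [110, 254, 323, 412] ctr@z.055 [0.559 0.301]
tray_left 0.41 [322, 130, 347, 165] ctr@z.055 [ 0.51  -0.313]
tray_right 0.74 [239, 109, 369, 193] ctr@z.055 [ 0.585 -0.268]
tray_right 0.39 [314, 198, 351, 237] ctr@z.055 [ 0.44  -0.055]
tray_right 0.21 [146, 182, 186, 252] ctr@z.055 [0.809 0.087]
glass_jar 0.84 [184, 155, 213, 199] ctr@z.055 [ 0.808 -0.064]
spray_bottle 0.86 [148, 181, 185, 253] ctr@z.055 [0.807 0.087]
```

View pics/scene0.png

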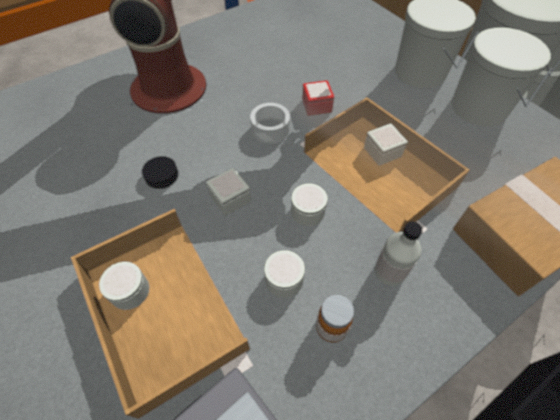

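View pics/side0.png

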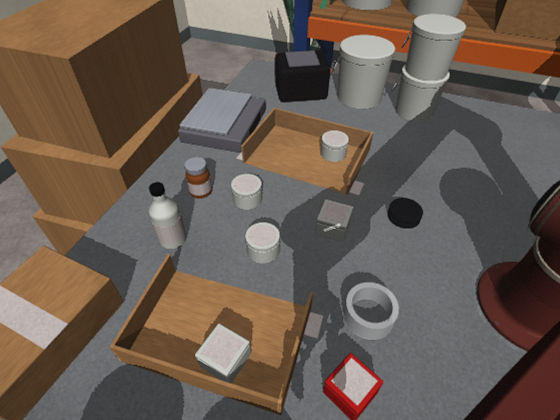

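Scene view: the round sample is in the right tray (px 123,285) and the square sample in the left (385,143). The tubs to sort are round at (285,271) and (309,201), and square at (228,189). The red box (318,97) is the look-alike. So rounds go right and the square goes left. Next I'll refine the positions and the tray corners.

```bash
cat >> h.py <<'E'
from scipy.optimize import minimize
def pts(kind,x,y,yaw):
    if kind=="r": a=np.linspace(0,6.283,40); P=.038*np.c_[np.cos(a),np.sin(a)]
    else:
        P=.035*np.array([[1,1],[1,-1],[-1,-1],[-1,1]]); c,s=np.cos(yaw),np.sin(yaw); P=P@np.array([[c,s],[-s,c]])
    P=P+[x,y]; return np.vstack([np.c_[P,0*P[:,:1]],np.c_[P,0*P[:,:1]+.055]])
def fit(kind,obs,g):
    def cost(p):
        s=0
        for f,m in obs:
            h=cv2.convexHull(np.array([proj(f,q) for q in pts(kind,*p[:2],p[2] if len(p)>2 else 0)],np.float32))
            im=np.zeros((1680,2240),np.uint8); cv2.fillConvexPoly(im,(h*4+2).astype(np.int32),1)
            im=cv2.resize(im*255,(560,420),interpolation=cv2.INTER_AREA)/255.
            s+=1-np.minimum(im,m).sum()/np.maximum(im,m).sum()
        return s
    best=None
    for yaw in ([None] if kind=="r" else [-.5,0,.5,.8]):
        p0=list(g)+([] if yaw is None else [yaw]); S=np.vstack([p0]+[np.array(p0)+d for d in np.diag([.012,.012,.25][:len(p0)])])
        r=minimize(cost,p0,method="Nelder-Mead",options=dict(initial_simplex=S,xatol=3e-4,fatol=1e-4,maxiter=80))
        if best is None or r.fun<best.fun: best=r
    return best.x.round(4),round(best.fun,3)
def find(kind,name,g,fs,tol=25):
    obs=[]
    for f in fs:
        c=proj(f,[*g,.03])
        for o in spotter.outline_of(f,name):
            l,a,r,b=o["extent"]
            if np.hypot((l+r)/2-c[0],(a+b)/2-c[1])<tol and r-l<75: obs.append((f,o["region"].astype(float)));break
    return (fit(kind,obs,g)+(len(obs),)) if obs else None
E
python3 - <<'E'
from h import *
fs=[grab_frame("scene"),grab_frame("side")]
for k,n,g in(("r","round_tub_a",(.67,-.064)),("r","round_tub_a",(.568,.071)),("s","square_tub",(.44,-.057)),("r","round_sample",(.512,-.32)),("s","square_sample",(.533,.328))): print(n,find(k,n,g,fs))
for u,v in((176,214),(246,345),(74,262),(128,405),(305,140),(366,101),(466,169)): print("scene",u,v,ray(fs[0],u,v,.06).round(3))
for u,v in((248,113),(372,131),(348,190),(169,261),(312,296),(283,404),(117,346)): print("side",u,v,ray(fs[1],u,v,.06).round(3))
E
```

```text
round_tub_a (array([ 0.6694, -0.067 ]), np.float64(0.088), 2)
round_tub_a (array([0.566 , 0.0706]), np.float64(0.115), 2)
square_tub (array([ 0.4361, -0.0543, -0.0367]), np.float64(0.077), 1)
round_sample (array([ 0.5172, -0.3287]), np.float64(0.143), 2)
square_sample (array([ 0.5305,  0.3295, -0.1583]), np.float64(0.174), 2)
scene 176 214 [ 0.449 -0.18 ]
scene 246 345 [ 0.751 -0.201]
scene 74 262 [ 0.437 -0.385]
scene 128 405 [ 0.723 -0.395]
scene 305 140 [0.433 0.159]
scene 366 101 [0.413 0.366]
scene 466 169 [0.707 0.398]
side 248 113 [ 0.792 -0.344]
side 372 131 [ 0.425 -0.388]
side 348 190 [ 0.426 -0.129]
side 169 261 [0.714 0.21 ]
side 312 296 [0.415 0.179]
side 283 404 [0.397 0.378]
side 117 346 [0.699 0.398]
```

```bash
cat >> h.py <<'E'
def go(x,y,z):
    s=state();w,a,b,c=s["tool_rot"]
    from scipy.spatial.transform import Rotation as Ro
    R=Ro.from_quat([a,b,c,w]).as_matrix(); d=np.array([x,y,z])-s["tool_pos"]
    print("t",round(s["time"],2),"pos",np.round(s["tool_pos"],4),"dxyz mm",(R.T@d*1000).round(1),"turn",round(np.arctan2(R[0,0],R[1,0]),3),"tilt",R[2].round(3))
E
echo ok
```

```text
ok
```

Request:
apply_moves(
  series=[
    {"dx":-180,"dy":-98,"dz":40,"turn":0.6,"jaw":0.45},
    {"dx":-180,"dy":-98,"dz":40,"turn":0.6,"jaw":0.45},
    {"dx":-180,"dy":-98,"dz":40,"turn":0.6,"jaw":0.45},
    {"dx":-180,"dy":-98,"dz":40,"turn":0.6,"jaw":0.45},
    {"dx":-180,"dy":-98,"dz":40,"turn":0.6,"jaw":0.45},
  ],
)

```text
time: 1.92
tool_pos: [0.3824, 0.4041, 0.189]
tool_rot: [0.0, 0.493, 0.87, 0.0]
contact_force: [0.5, 0.5, 0.1]
gripper_width: 0.547
grasp_force: 0.0
```

```bash
python3 -c "
from h import *
go(.566,.16,.13)"
```

```text
t 1.92 pos [0.3824 0.4041 0.189 ] dxyz mm [-303.7   32.2   59. ] turn -0.539 tilt [ 0.     0.001 -1.   ]
```

Request:
apply_moves(
  series=[
    {"dx":-195,"dy":20,"dz":30,"turn":0.54,"jaw":0.45},
    {"dx":-195,"dy":20,"dz":30,"turn":0.54,"jaw":0.45},
    {"dx":-195,"dy":20,"dz":30,"turn":0.54,"jaw":0.45},
    {"dx":-195,"dy":20,"dz":30,"turn":0.54,"jaw":0.45},
    {"dx":-195,"dy":20,"dz":30,"turn":0.54,"jaw":0.45},
  ],
)

```text
time: 2.33
tool_pos: [0.5011, 0.2464, 0.1589]
tool_rot: [0.0, 0.708, 0.706, 0.0]
contact_force: [0.9, 0.4, -0.3]
gripper_width: 0.549
grasp_force: 0.0
```

```bash
python3 -c "
from h import *
go(.566,.15,.11)"
```

```text
t 2.33 pos [0.5011 0.2464 0.1589] dxyz mm [-96.3  65.1  49. ] turn 0.002 tilt [-0.     0.001 -1.   ]
```

Aligned: tool x is now world y and tool y is world x. Next I'll move over the bench behind round tub B and then descend.

Request:
apply_moves(
  series=[
    {"dx":-90,"dy":65,"dz":40,"jaw":0.45},
    {"dx":-90,"dy":65,"dz":40,"jaw":0.45},
    {"dx":-90,"dy":65,"dz":40,"jaw":0.45},
    {"dx":-90,"dy":65,"dz":80,"jaw":0.45},
    {"dx":-90,"dy":65,"dz":95,"jaw":0.45},
  ],
)

```text
invalid input at $.series[0]: expected keys jaw, dx, dy, dz, turn
```

```bash
python3 - <<'E'
from h import *
go(.566,.15,.035)
f=grab_frame("scene");save(f,"s1")
fs=[f,grab_frame("side")]
print(find("r","round_tub_a",(.566,.071),fs))
E
```

```text
t 2.33 pos [0.5011 0.2464 0.1589] dxyz mm [-96.2  65.  124. ] turn 0.002 tilt [-0.     0.001 -1.   ]
(array([0.5657, 0.0696]), np.float64(0.997), 2)
```

View pics/s1.png

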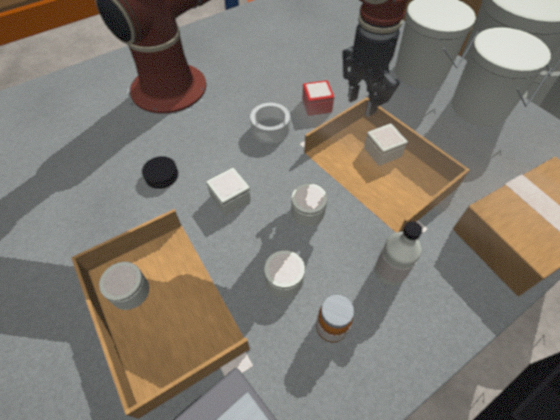

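The gripper (375,90) is above and behind the left tray and the tubs are unmoved. The call was refused because `turn` was missing, so I'll resend it.

Request:
apply_moves(
  series=[
    {"dx":-90,"dy":65,"dz":40,"turn":0,"jaw":0.45},
    {"dx":-90,"dy":65,"dz":40,"turn":0,"jaw":0.45},
    {"dx":-90,"dy":65,"dz":40,"turn":0,"jaw":0.45},
    {"dx":-90,"dy":65,"dz":80,"turn":0,"jaw":0.45},
    {"dx":-90,"dy":65,"dz":105,"turn":0,"jaw":0.45},
  ],
)

```text
time: 2.95
tool_pos: [0.5655, 0.1594, 0.0531]
tool_rot: [0.0, 0.706, 0.708, 0.0]
contact_force: [-0.7, 0.5, 0.1]
gripper_width: 0.549
grasp_force: 0.0
```

```bash
python3 - <<'E'
from h import *
go(.566,.12,.034)
f=grab_frame("side");save(f,"s2")
E
```

```text
t 2.95 pos [0.5655 0.1594 0.0531] dxyz mm [-39.4   0.3  19.1] turn -0.004 tilt [ 0.     0.001 -1.   ]
```

View pics/s2.png

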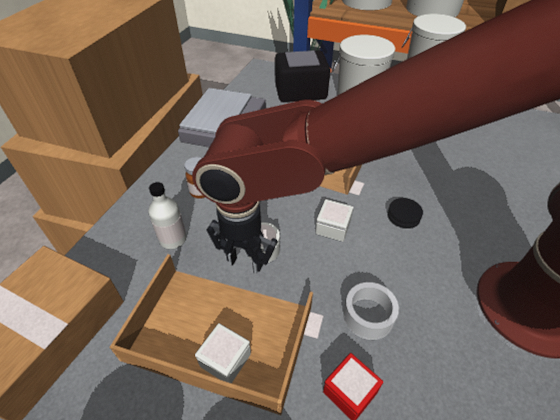

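The fingers stand just behind round tub B at the left tray mouth, clear of the walls. Descend and push it towards -y.

Request:
apply_moves(
  series=[
    {"dx":0,"dy":0,"dz":19,"turn":0,"jaw":0.45},
    {"dx":-20,"dy":0,"dz":19,"turn":0,"jaw":0.45},
    {"dx":-35,"dy":0,"dz":19,"turn":0,"jaw":0.45},
    {"dx":-45,"dy":0,"dz":19,"turn":0,"jaw":0.45},
    {"dx":-60,"dy":0,"dz":19,"turn":0,"jaw":0.45},
  ],
)

```text
time: 3.42
tool_pos: [0.5657, 0.1009, 0.0365]
tool_rot: [0.0, 0.705, 0.709, 0.001]
contact_force: [0.1, 1.6, 0.3]
gripper_width: 0.551
grasp_force: 0.6
```

Request:
apply_moves(
  series=[
    {"dx":-16,"dy":0,"dz":0,"turn":0,"jaw":0.45},
    {"dx":-32,"dy":0,"dz":0,"turn":0,"jaw":0.45},
    {"dx":-48,"dy":0,"dz":0,"turn":0,"jaw":0.45},
    {"dx":-64,"dy":0,"dz":0,"turn":0,"jaw":0.45},
    {"dx":-80,"dy":0,"dz":0,"turn":0,"jaw":0.45},
  ],
)

```text
time: 3.83
tool_pos: [0.5661, 0.02, 0.0366]
tool_rot: [0.0, 0.705, 0.709, 0.001]
contact_force: [0.4, 0.3, -0.3]
gripper_width: 0.551
grasp_force: 0.5
```

```bash
python3 - <<'E'
from h import *
go(.572,-.209,.034)
s=state();print(s["contact_force"])
f=grab_frame("scene");save(f,"s3")
for o in spotter.outline_of(f,"round_tub_a"): print(o["conf"],o["extent"])
E
```

```text
t 3.83 pos [0.5661 0.02   0.0366] dxyz mm [-229.1    4.5    2.4] turn -0.006 tilt [ 0.001  0.002 -1.   ]
[ 0.3764563   0.25345658 -0.29074976]
0.72 [264.1, 252.4, 304.4, 298.0]
0.65 [256.2, 206.2, 290.5, 246.9]
```

View pics/s3.png

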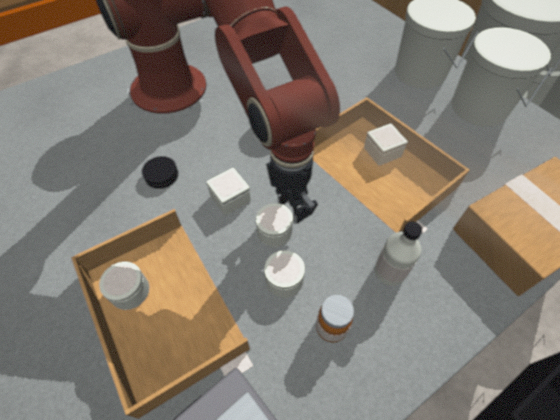

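Tub B (273,226) is cradled squarely and round A (285,271) is still untouched. I'll continue pushing.

Request:
apply_moves(
  series=[
    {"dx":-16,"dy":2,"dz":0,"turn":0,"jaw":0.45},
    {"dx":-32,"dy":2,"dz":0,"turn":0,"jaw":0.45},
    {"dx":-48,"dy":2,"dz":0,"turn":0,"jaw":0.45},
    {"dx":-64,"dy":2,"dz":0,"turn":0,"jaw":0.45},
    {"dx":-80,"dy":2,"dz":0,"turn":0,"jaw":0.45},
  ],
)

```text
time: 4.35
tool_pos: [0.5686, -0.0595, 0.0362]
tool_rot: [0.0, 0.705, 0.709, 0.001]
contact_force: [0.4, 0.9, -0.1]
gripper_width: 0.55
grasp_force: 1.0
```

Request:
apply_moves(
  series=[
    {"dx":-16,"dy":0,"dz":0,"turn":0,"jaw":0.45},
    {"dx":-32,"dy":0,"dz":0,"turn":0,"jaw":0.45},
    {"dx":-48,"dy":0,"dz":0,"turn":0,"jaw":0.45},
    {"dx":-64,"dy":0,"dz":0,"turn":0,"jaw":0.45},
    {"dx":-80,"dy":0,"dz":0,"turn":0,"jaw":0.45},
  ],
)

```text
time: 4.77
tool_pos: [0.5691, -0.1395, 0.0362]
tool_rot: [0.0, 0.705, 0.709, 0.001]
contact_force: [0.1, 1.7, 0.5]
gripper_width: 0.554
grasp_force: 1.0
```

Request:
apply_moves(
  series=[
    {"dx":-16,"dy":0,"dz":0,"turn":0,"jaw":0.45},
    {"dx":-32,"dy":0,"dz":0,"turn":0,"jaw":0.45},
    {"dx":-46,"dy":0,"dz":0,"turn":0,"jaw":0.45},
    {"dx":-58,"dy":0,"dz":0,"turn":0,"jaw":0.45},
    {"dx":-66,"dy":0,"dz":0,"turn":0,"jaw":0.45},
  ],
)

```text
time: 5.18
tool_pos: [0.5692, -0.2075, 0.0359]
tool_rot: [0.0, 0.706, 0.708, 0.0]
contact_force: [0.4, 2.2, 1.8]
gripper_width: 0.552
grasp_force: 1.6
```

Request:
apply_moves(
  series=[
    {"dx":10,"dy":0,"dz":0,"turn":0,"jaw":0.45},
    {"dx":30,"dy":0,"dz":-10,"turn":0,"jaw":0.45},
    {"dx":30,"dy":0,"dz":-50,"turn":0,"jaw":0.45},
    {"dx":30,"dy":0,"dz":-90,"turn":0,"jaw":0.45},
    {"dx":30,"dy":0,"dz":-110,"turn":0,"jaw":0.45},
  ],
)

```text
time: 5.6
tool_pos: [0.5701, -0.1761, 0.1498]
tool_rot: [0.003, 0.705, 0.709, 0.001]
contact_force: [0.9, -0.3, 1.8]
gripper_width: 0.553
grasp_force: 0.0
```

```bash
python3 - <<'E'
from h import *
go(.6695,.02,.144)
fs=[grab_frame("side"),grab_frame("scene")]
for f in fs:
  for o in spotter.outline_of(f,"round_tub_a"):
    l,a,r,b=o["extent"]; print(round(o["conf"],2),o["extent"],ray(f,(l+r)/2,(a+b)/2,.028).round(3))
print(find("r","round_tub_a",(.568,-.25),fs), find("r","round_tub_a",(.669,-.067),fs))
E
```

```text
t 5.6 pos [ 0.5701 -0.1761  0.1498] dxyz mm [195.6 100.4   5.8] turn -0.005 tilt [-0.002  0.005 -1.   ]
0.73 [228.8, 174.6, 262.5, 210.5] [ 0.669 -0.059]
0.62 [291.5, 142.0, 323.6, 174.0] [ 0.567 -0.246]
0.62 [148.8, 262.6, 197.8, 311.1] [ 0.572 -0.255]
0.59 [262.5, 249.3, 306.1, 298.2] [ 0.671 -0.067]
(array([ 0.5699, -0.2489]), np.float64(0.122), 2) (array([ 0.6701, -0.0664]), np.float64(0.128), 2)
```

Tub B is at (0.570, -0.249), well inside. Next is tub A.

Request:
apply_moves(
  series=[
    {"dx":197,"dy":100,"dz":0,"turn":0,"jaw":0.45},
    {"dx":197,"dy":100,"dz":0,"turn":0,"jaw":0.45},
    {"dx":197,"dy":100,"dz":0,"turn":0,"jaw":0.45},
    {"dx":197,"dy":100,"dz":0,"turn":0,"jaw":0.45},
    {"dx":197,"dy":100,"dz":0,"turn":0,"jaw":0.45},
  ],
)

```text
time: 6.42
tool_pos: [0.6617, 0.0113, 0.1434]
tool_rot: [-0.001, 0.706, 0.708, -0.001]
contact_force: [0.7, -0.8, -0.7]
gripper_width: 0.548
grasp_force: 0.0
```

Request:
apply_moves(
  series=[
    {"dx":15,"dy":0,"dz":0,"turn":0,"jaw":0.45},
    {"dx":15,"dy":0,"dz":40,"turn":0,"jaw":0.45},
    {"dx":15,"dy":0,"dz":80,"turn":0,"jaw":0.45},
    {"dx":15,"dy":0,"dz":105,"turn":0,"jaw":0.45},
    {"dx":15,"dy":0,"dz":112,"turn":0,"jaw":0.45},
  ],
)

```text
time: 6.83
tool_pos: [0.6563, 0.0248, 0.0253]
tool_rot: [-0.005, 0.706, 0.709, -0.004]
contact_force: [-1.3, 0.2, -0.5]
gripper_width: 0.546
grasp_force: 0.0
```

```bash
python3 - <<'E'
from h import *
go(.67,-.215,.035)
E
```

```text
t 6.83 pos [0.6563 0.0248 0.0253] dxyz mm [-239.8   12.6  -10.1] turn -0.004 tilt [ 0.001 -0.013 -1.   ]
```

Request:
apply_moves(
  series=[
    {"dx":0,"dy":13,"dz":-9,"turn":0,"jaw":0.45},
    {"dx":0,"dy":13,"dz":-9,"turn":0,"jaw":0.45},
    {"dx":0,"dy":13,"dz":-9,"turn":0,"jaw":0.45},
  ],
)

```text
time: 7.08
tool_pos: [0.6763, 0.024, 0.044]
tool_rot: [0.001, 0.706, 0.708, 0.001]
contact_force: [-0.2, -0.6, 0.6]
gripper_width: 0.546
grasp_force: 0.0
```

```bash
python3 - <<'E'
from h import *
go(.67,-.215,.035)
E
```

```text
t 7.08 pos [0.6763 0.024  0.044 ] dxyz mm [-239.    -7.2    9. ] turn -0.004 tilt [-0.     0.003 -1.   ]
```

Request:
apply_moves(
  series=[
    {"dx":-10,"dy":-6,"dz":8,"turn":0,"jaw":0.45},
    {"dx":-25,"dy":-6,"dz":8,"turn":0,"jaw":0.45},
    {"dx":-40,"dy":-6,"dz":8,"turn":0,"jaw":0.45},
    {"dx":-50,"dy":-6,"dz":8,"turn":0,"jaw":0.45},
    {"dx":-62,"dy":-6,"dz":8,"turn":0,"jaw":0.45},
  ],
)

```text
time: 7.5
tool_pos: [0.669, -0.039, 0.0343]
tool_rot: [-0.0, 0.706, 0.708, 0.0]
contact_force: [-0.2, 0.9, -0.8]
gripper_width: 0.548
grasp_force: 0.7
```

Request:
apply_moves(
  series=[
    {"dx":-14,"dy":0,"dz":0,"turn":0,"jaw":0.45},
    {"dx":-28,"dy":0,"dz":0,"turn":0,"jaw":0.45},
    {"dx":-42,"dy":0,"dz":0,"turn":0,"jaw":0.45},
    {"dx":-56,"dy":0,"dz":0,"turn":0,"jaw":0.45},
    {"dx":-70,"dy":0,"dz":0,"turn":0,"jaw":0.45},
  ],
)

```text
time: 7.92
tool_pos: [0.6694, -0.109, 0.0342]
tool_rot: [-0.0, 0.706, 0.708, 0.0]
contact_force: [0.0, 2.1, 0.0]
gripper_width: 0.549
grasp_force: 0.8
```

```bash
python3 - <<'E'
from h import *
go(.668,-.215,.035)
fs=[grab_frame("scene"),grab_frame("side")]
save(fs[0],"s4")
print(find("r","round_tub_a",(.67,-.15),fs))
E
```

```text
t 7.92 pos [ 0.6694 -0.109   0.0342] dxyz mm [-106.    -1.8   -0.8] turn -0.004 tilt [ 0. -0. -1.]
(array([ 0.6697, -0.1494]), np.float64(0.505), 2)
```

View pics/s4.png

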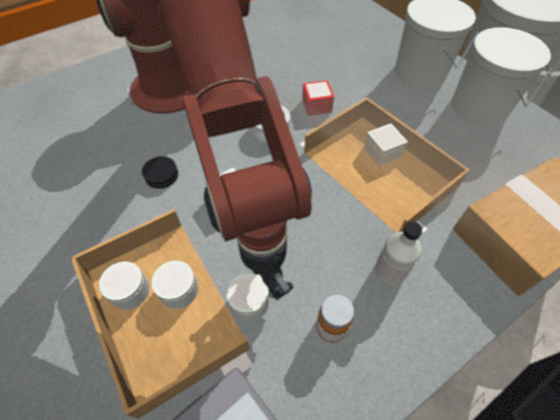

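Tub B sits inside the right tray at (174,284), and A (247,295) is cradled heading straight for the opening, clear of the end wall at (246,345).

Request:
apply_moves(
  series=[
    {"dx":-14,"dy":-2,"dz":0,"turn":0,"jaw":0.45},
    {"dx":-28,"dy":-2,"dz":0,"turn":0,"jaw":0.45},
    {"dx":-42,"dy":-2,"dz":0,"turn":0,"jaw":0.45},
    {"dx":-56,"dy":-2,"dz":0,"turn":0,"jaw":0.45},
    {"dx":-70,"dy":-2,"dz":0,"turn":0,"jaw":0.45},
  ],
)

```text
time: 8.53
tool_pos: [0.6676, -0.179, 0.0341]
tool_rot: [-0.0, 0.706, 0.708, -0.0]
contact_force: [-0.6, 1.6, -0.1]
gripper_width: 0.551
grasp_force: 1.0
```

Request:
apply_moves(
  series=[
    {"dx":-12,"dy":0,"dz":0,"turn":0,"jaw":0.45},
    {"dx":-22,"dy":0,"dz":0,"turn":0,"jaw":0.45},
    {"dx":-30,"dy":0,"dz":0,"turn":0,"jaw":0.45},
    {"dx":-36,"dy":0,"dz":0,"turn":0,"jaw":0.45},
    {"dx":-36,"dy":0,"dz":0,"turn":0,"jaw":0.45},
  ],
)

```text
time: 8.95
tool_pos: [0.6679, -0.2151, 0.0343]
tool_rot: [0.0, 0.706, 0.708, -0.0]
contact_force: [-0.0, 0.4, 0.5]
gripper_width: 0.548
grasp_force: 0.0
```

Request:
apply_moves(
  series=[
    {"dx":10,"dy":0,"dz":0,"turn":0,"jaw":0},
    {"dx":30,"dy":0,"dz":-10,"turn":0,"jaw":0},
    {"dx":30,"dy":0,"dz":-50,"turn":0,"jaw":0},
    {"dx":30,"dy":0,"dz":-90,"turn":0,"jaw":0},
    {"dx":30,"dy":0,"dz":-120,"turn":0,"jaw":0},
  ],
)

```text
time: 9.37
tool_pos: [0.6685, -0.1819, 0.1573]
tool_rot: [0.001, 0.705, 0.709, 0.0]
contact_force: [1.2, 0.3, 0.7]
gripper_width: 0.998
grasp_force: 0.0
```

```bash
python3 - <<'E'
from h import *
go(.437,-.055,.15)
fs=[grab_frame("side"),grab_frame("scene")]
print(find("r","round_tub_a",(.668,-.255),fs),find("r","round_tub_a",(.57,-.249),fs), find("s","square_tub",(.437,-.055),fs),[find("s","square_tub",(.437,-.055),[f]) for f in fs])
E
```

```text
t 9.37 pos [ 0.6685 -0.1819  0.1573] dxyz mm [ 128.3 -230.7    6.7] turn -0.006 tilt [-0.001  0.002 -1.   ]
(array([ 0.6685, -0.2556]), np.float64(0.138), 2) (array([ 0.5696, -0.2491]), np.float64(0.147), 2) (array([ 0.4369, -0.0502,  0.0133]), np.float64(0.072), 1) [(array([ 0.4369, -0.0502,  0.0133]), np.float64(0.072), 1), None]
```

Both rounds are in. Now I'll straddle the square, grip it at bench level and drag it.

Request:
apply_moves(
  series=[
    {"dx":65,"dy":-116,"dz":0,"turn":0,"jaw":0},
    {"dx":65,"dy":-116,"dz":0,"turn":0,"jaw":0},
    {"dx":65,"dy":-116,"dz":0,"turn":0,"jaw":0},
    {"dx":130,"dy":-232,"dz":0,"turn":0,"jaw":0},
    {"dx":130,"dy":-232,"dz":0,"turn":0,"jaw":0},
  ],
)

```text
time: 10.28
tool_pos: [0.4835, -0.0815, 0.1528]
tool_rot: [-0.001, 0.706, 0.708, -0.0]
contact_force: [0.6, 0.5, 1.5]
gripper_width: 1.001
grasp_force: 0.0
```

```bash
python3 - <<'E'
from h import *
go(.4365,-.052,.15)
E
```

```text
t 10.28 pos [ 0.4835 -0.0815  0.1528] dxyz mm [ 29.7 -46.9   3. ] turn -0.003 tilt [ 0.001 -0.002 -1.   ]
```

Request:
apply_moves(
  series=[
    {"dx":29,"dy":-47,"dz":20,"turn":0,"jaw":0},
    {"dx":29,"dy":-47,"dz":20,"turn":0,"jaw":0},
    {"dx":29,"dy":-47,"dz":40,"turn":0,"jaw":0},
    {"dx":29,"dy":-47,"dz":40,"turn":0,"jaw":0},
    {"dx":29,"dy":-47,"dz":40,"turn":0,"jaw":0},
  ],
)

```text
time: 10.7
tool_pos: [0.4375, -0.0533, 0.113]
tool_rot: [-0.001, 0.706, 0.709, -0.001]
contact_force: [0.1, -0.2, 0.3]
gripper_width: 0.997
grasp_force: 0.0
```

```bash
python3 - <<'E'
from h import *
go(.437,-.051,.034)
f=grab_frame("side");save(f,"s5")
print(find("s","square_tub",(.437,-.055),[f]))
E
```

```text
t 10.7 pos [ 0.4375 -0.0533  0.113 ] dxyz mm [ 2.2 -0.2 79. ] turn -0.004 tilt [ 0.001 -0.003 -1.   ]
(array([ 0.4365, -0.0513,  0.0282]), np.float64(0.05), 1)
```

View pics/s5.png

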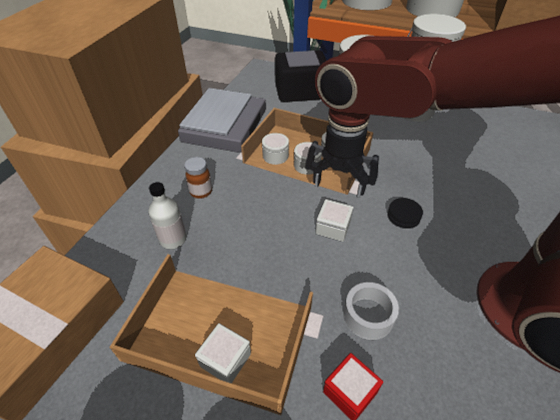

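The open jaws (345,180) are right above the square tub (335,218), and both rounds show in the right tray. Descend and close.

Request:
apply_moves(
  series=[
    {"dx":2,"dy":0,"dz":30,"turn":0,"jaw":0},
    {"dx":2,"dy":0,"dz":55,"turn":0,"jaw":0},
    {"dx":2,"dy":0,"dz":75,"turn":0,"jaw":0},
    {"dx":2,"dy":0,"dz":77,"turn":0,"jaw":0},
    {"dx":2,"dy":0,"dz":77,"turn":0,"jaw":0.1},
  ],
)

```text
time: 11.22
tool_pos: [0.4384, -0.0517, 0.0368]
tool_rot: [-0.001, 0.706, 0.708, -0.001]
contact_force: [0.1, -0.3, 0.5]
gripper_width: 0.905
grasp_force: 0.0
```

Request:
apply_moves(
  series=[
    {"dx":0,"dy":0,"dz":0,"turn":0,"jaw":0.2},
    {"dx":0,"dy":0,"dz":0,"turn":0,"jaw":0.25},
    {"dx":0,"dy":0,"dz":0,"turn":0,"jaw":0.25},
    {"dx":0,"dy":0,"dz":0,"turn":0,"jaw":0.25},
  ],
)

```text
time: 11.55
tool_pos: [0.4403, -0.0521, 0.0393]
tool_rot: [0.002, 0.706, 0.709, 0.001]
contact_force: [-0.1, -0.7, 4.9]
gripper_width: 0.791
grasp_force: 68.4
```

```bash
python3 - <<'E'
from h import *
go(.53,.245,.036)
f=grab_frame("side");print(find("s","square_tub",(.437,-.055),[f]))
f=grab_frame("scene");print(find("s","square_sample",(.53,.328),[f]))
E
```

```text
t 11.55 pos [ 0.4403 -0.0521  0.0393] dxyz mm [296.8  90.9   3.2] turn -0.004 tilt [-0.001  0.004 -1.   ]
(array([ 0.4418, -0.0511,  0.0955]), np.float64(0.092), 1)
(array([0.5297, 0.3283, 1.4837]), np.float64(0.085), 1)
```

Gripped with low vertical force. Drag it diagonally at constant height.

Request:
apply_moves(
  series=[
    {"dx":18,"dy":6,"dz":0,"turn":0,"jaw":0.25},
    {"dx":38,"dy":12,"dz":0,"turn":0,"jaw":0.25},
    {"dx":58,"dy":18,"dz":0,"turn":0,"jaw":0.25},
    {"dx":78,"dy":24,"dz":0,"turn":0,"jaw":0.25},
    {"dx":98,"dy":30,"dz":0,"turn":0,"jaw":0.25},
  ],
)

```text
time: 12.17
tool_pos: [0.4699, 0.0463, 0.0392]
tool_rot: [0.002, 0.705, 0.709, 0.0]
contact_force: [-0.3, -5.6, 7.4]
gripper_width: 0.788
grasp_force: 68.6
```

```bash
python3 - <<'E'
from h import *
go(.53,.24,.037)
f=grab_frame("side");save(f,"s6")
E
```

```text
t 12.17 pos [0.4699 0.0463 0.0392] dxyz mm [193.5  61.    1.8] turn -0.005 tilt [-0.003  0.003 -1.   ]
```

View pics/s6.png

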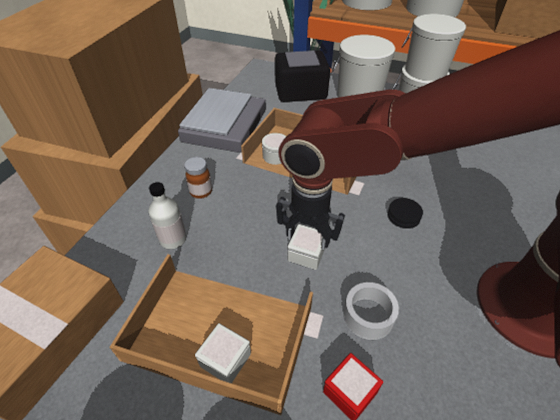

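The square is gripped and sliding at (306,245), straight toward the left tray mouth.

Request:
apply_moves(
  series=[
    {"dx":18,"dy":6,"dz":0,"turn":0,"jaw":0.25},
    {"dx":38,"dy":12,"dz":0,"turn":0,"jaw":0.25},
    {"dx":58,"dy":18,"dz":0,"turn":0,"jaw":0.25},
    {"dx":78,"dy":24,"dz":0,"turn":0,"jaw":0.25},
    {"dx":98,"dy":30,"dz":0,"turn":0,"jaw":0.25},
  ],
)

```text
time: 12.63
tool_pos: [0.4993, 0.1444, 0.0392]
tool_rot: [0.002, 0.705, 0.709, -0.0]
contact_force: [-0.4, -5.2, 8.2]
gripper_width: 0.79
grasp_force: 68.9
```

Request:
apply_moves(
  series=[
    {"dx":20,"dy":6,"dz":0,"turn":0,"jaw":0.25},
    {"dx":40,"dy":12,"dz":0,"turn":0,"jaw":0.25},
    {"dx":60,"dy":18,"dz":0,"turn":0,"jaw":0.25},
    {"dx":80,"dy":24,"dz":0,"turn":0,"jaw":0.25},
    {"dx":97,"dy":30,"dz":0,"turn":0,"jaw":0.25},
  ],
)

```text
time: 13.05
tool_pos: [0.5287, 0.242, 0.0392]
tool_rot: [0.001, 0.705, 0.709, 0.0]
contact_force: [-1.4, -5.3, 8.8]
gripper_width: 0.794
grasp_force: 68.9
```

Request:
apply_moves(
  series=[
    {"dx":0,"dy":0,"dz":0,"turn":0,"jaw":0.25},
    {"dx":0,"dy":0,"dz":0,"turn":0,"jaw":0.1},
    {"dx":0,"dy":0,"dz":0,"turn":0,"jaw":0},
    {"dx":0,"dy":0,"dz":0,"turn":0,"jaw":0},
    {"dx":0,"dy":0,"dz":0,"turn":0,"jaw":0},
  ],
)

```text
time: 13.47
tool_pos: [0.5265, 0.2408, 0.0365]
tool_rot: [-0.0, 0.706, 0.708, -0.001]
contact_force: [-0.1, 0.3, 0.8]
gripper_width: 0.998
grasp_force: 0.0
```

```bash
python3 - <<'E'
from h import *
go(.53,.24,.037)
f=grab_frame("side");save(f,"s7")
E
```

```text
t 13.47 pos [0.5265 0.2408 0.0365] dxyz mm [-0.8  3.5 -0.5] turn -0.003 tilt [-0.001 -0.002 -1.   ]
```

View pics/s7.png

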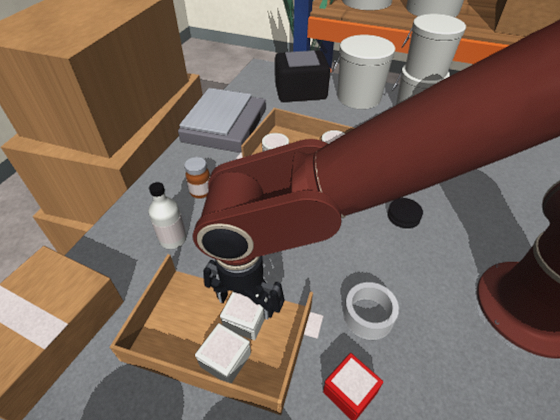

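The square (242,315) is released inside the left tray, in front of the sample (222,350). I'll raise straight up and verify.

Request:
apply_moves(
  series=[
    {"dx":0,"dy":0,"dz":-10,"turn":0,"jaw":0},
    {"dx":0,"dy":0,"dz":-30,"turn":0,"jaw":0},
    {"dx":0,"dy":0,"dz":-60,"turn":0,"jaw":0},
    {"dx":0,"dy":0,"dz":-100,"turn":0,"jaw":0},
    {"dx":0,"dy":0,"dz":-140,"turn":0,"jaw":0},
  ],
)

```text
time: 13.93
tool_pos: [0.5263, 0.2412, 0.1782]
tool_rot: [-0.0, 0.706, 0.708, -0.001]
contact_force: [1.2, -0.2, 0.3]
gripper_width: 1.002
grasp_force: 0.0
```

Request:
apply_moves(
  series=[
    {"dx":-80,"dy":0,"dz":0,"turn":0,"jaw":0},
    {"dx":-80,"dy":0,"dz":0,"turn":0,"jaw":0},
    {"dx":-80,"dy":0,"dz":0,"turn":0,"jaw":0},
    {"dx":-80,"dy":0,"dz":0,"turn":0,"jaw":0},
    {"dx":-80,"dy":0,"dz":0,"turn":0,"jaw":0},
  ],
)

```text
time: 14.35
tool_pos: [0.5276, 0.1616, 0.1776]
tool_rot: [-0.0, 0.706, 0.708, 0.0]
contact_force: [-1.4, 0.9, -0.1]
gripper_width: 0.998
grasp_force: 0.0
```

```bash
python3 - <<'E'
from h import *
fs=[grab_frame("scene"),grab_frame("side")];save(fs[0],"s8")
for k,n,g in(("s","square_tub",(.53,.242)),("s","square_sample",(.53,.329)),("r","round_tub_a",(.668,-.255)),("r","round_tub_a",(.57,-.249))): print(n,[find(k,n,g,[f],15) for f in fs])
E
```

```text
square_tub [(array([0.5287, 0.2401, 0.0558]), np.float64(0.067), 1), (array([0.5297, 0.2423, 1.562 ]), np.float64(0.073), 1)]
square_sample [None, (array([0.5313, 0.3302, 1.4403]), np.float64(0.078), 1)]
round_tub_a [(array([ 0.6678, -0.2567]), np.float64(0.04), 1), (array([ 0.6588, -0.2661]), np.float64(0.818), 1)]
round_tub_a [(array([ 0.5698, -0.2499]), np.float64(0.039), 1), (array([ 0.5684, -0.2448]), np.float64(0.061), 1)]
```

View pics/s8.png

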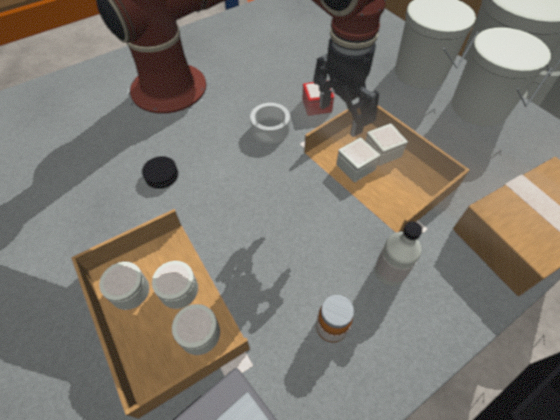

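Both rounds (173,284) and (195,329) are in the right tray. The square (359,157) is in the left tray, about 6 cm inside the front, and the jar and bottle haven't moved. Handing in.

```bash
python3 -c "
from plant import ticket
print(ticket.job_done())"
```

```text
the job is handed in; nothing more can be done
None
```

The job is handed in: camera checks showed both round tubs in the right tray with the round sample, the square tub in the left tray with the square sample, and the jar and bottle where they stood; the hand-in gave no verdict.

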